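# Pull the loose-capped flux bottles

### The arm

A 6-joint arm with a two-finger parallel gripper is mounted at the origin on the work surface. World frame = base frame: x ahead of the robot, y to its left, z up, the work surface at z = 0. Lengths are in m, angles in rad, forces in N, time in s.
With the tool pointing down it reaches from about 0.35 to 0.85 m from the base axis. Payload 8.1 kg.
Tool frame: the origin (TCP) lies at the very end of the fingers, on their centre line; the grasp point (between the pads) lies manip.tcp_to_grasp behind it (manip.tcp_to_grasp is the distance from the TCP to the grasp point, in m); x points along the fingers, y is the direction in which the jaws open and shut, and the axes are right-handed (so a half turn about x gives the same grasp; the last joint's range is limited). The gripper opens to 85 mm and grips with 20 to 120 N. Pads are 22 mm wide; open, the fingers measure 114 mm over their backs; the gripper's body (76 mm by 85 mm) begins 54 mm behind the grasp point. The pads swing forward as they close: fully open they stand 13 mm farther back than shut.
Start: joints at [-1.192, 0.13, 1.488, -0, 1.523, -0.085], TCP at [0.268, -0.537, 0.231] pointing down, gripper open.
Joint ranges: [-2.96, 2.96], [-0.89, 2.26], [0.02, 2.5], [-1.34, 4.48], [0, 2.73], [-2.66, 2.66]. Speed limits (rad/s): [2.39, 2.39, 2.79, 3.14, 3.14, 3.14].

### API

Orientations are given as a unit quaternion [w, x, y, z].
In Python, from rig import telemetry, vision, manip gives the robot as it stands.
- The arm moves only by the tool drive_tool, never from a script. Its argument "steps" is a list of rows, each a list of 7 numbers: the shift along the tool's x, y, z in mm, then the turn, a rotation vector about the tool's x, y, z in degrees, then the closure, from 0 (fully open) to 1 (shut). A call has 1 to 12 rows; each row shifts and turns the commanded pose from where the row before left it, along the tool's axes as they then stand; what a row does not reach is not made up. A row lasts 1/10 s, in which the tool goes at most 50 mm and 8.59 degrees, less where a joint would pass 70% of its speed; a pose out of reach is approached as far as the arm can. A call with a gripper value outside its range is refused whole. The fingers move at their own pace and stop on an object; "newtons" is the grip in N (left out, the last holds). Time passes only in rows, so rows that do not move let the fingers close. It gives the time, the measured TCP pose, the force and the opening at its end, in the units of the state.
- telemetry.get_state(): the state, without advancing time (a new reading comes with each control period).
- vision.grab_frame(name): name is "scene" or "top" or "wrist"; returns the picture (480x640x3 uint8, red, green, blue); there is no depth.
- vision.calibration(name): a dict with "camera_matrix" (3x3 intrinsics, pixels), "view" (4x4, takes a point from world to camera coordinates); the wrist camera has in their place "hand_eye" (4x4, takes a point from camera to tool coordinates, whose origin is the TCP and whose axes are the tool frame's). Camera axes: x right, y down, z forward; pixel columns grow to the right and rows downward; lengths in m; the calibration is good to about 2 mm. A picture is of the moment at which its call begins: read the wrist's pose just before it. calibration takes no time and is no camera call.
- manip.job_done(): hands the job in, once; it reports no verdict.
The state is a dict: "time_s": time; "qpos": joint angles; "dq": joint speeds; "tau": joint torques, N m; "tcp_pos": TCP position; "tool_rot": TCP orientation; "ft_force": force on the tool from outside, world axes, zero at the start; "moment": the same for the moment, N m; "width": finger opening in m.
Only numpy, scipy, OpenCV 4.12 (cv2) and the standard library are available. Lean on these libraries where they do the work, as an engineer would, in place of code of your own. Each camera call takes 0.05 s, during which the arm holds its last target. There are 200 camera calls.

### The job

Before the flux bottles are put away, check the four square amber bottles in the wooden rack by giving each screw cap a small test twist (a quarter turn at most): some caps are tight, some are loose. Take every bottle whose cap turns out of the rack, holding it by its glass body and not by the cap, and set it down gently, upright, in the steel drip tray for a new cap; leave the tight-capped bottles standing in their pockets and everything else on the bench where it is.

Things in the scene. Friction and masses are not known exactly. Their poses are not given: they have to be found in the camera images.
- rack: fixed hardwood bottle rack, 74 mm (its x) by 296 mm (its y), 28 mm tall; origin at the centre of its underside. Four square pockets 46 mm wide, in a row along its y, 70 mm apart, with their floor 4 mm above the bench; a bottle in each, flat sides square to the rack. A bottle can turn about 6 degrees in its pocket, no more
- pocket_1 (a point): centre of the bottle that stands in this pocket of the rack, half-way up it (axes as the rack's). Bottle: square amber glass, body 42 x 42 mm with upright flat sides up to 66 mm above its underside, black six-sided screw cap, 32 mm across flats, from 76 to 98 mm, 98 mm tall in all, 0.2 kg. The four look alike
- pocket_2 (a point): centre of the bottle that stands in this pocket of the rack, half-way up it (axes as the rack's), 49 mm above the bottle's underside; a bottle like that of pocket_1
- pocket_3 (a point): centre of the bottle that stands in this pocket of the rack, half-way up it (axes as the rack's), 49 mm above the bottle's underside; a bottle like that of pocket_1
- pocket_4 (a point): centre of the bottle that stands in this pocket of the rack, half-way up it (axes as the rack's), 49 mm above the bottle's underside; a bottle like that of pocket_1
- cap_1 (a joint): turn of one bottle's cap on its neck, rad, growing counterclockwise from above (opening). At 0 two of its flats face along the rack's x; it starts anywhere from -0.25 to 0.25, loose or tight, and the number says nothing of which pocket its bottle stands in. A loose cap turns with 0.05 N m, over 60 degrees either way; a tight one does not turn at 2 N m: torque climbs past 0.3 N m, then the fingers slip
- cap_2 (a joint): turn of one bottle's cap on its neck, rad, growing counterclockwise from above (opening). At 0 two of its flats face along the rack's x; it starts anywhere from -0.25 to 0.25, loose or tight, and the number says nothing of which pocket its bottle stands in. Behaves as told at cap_1
- cap_3 (a joint): turn of one bottle's cap on its neck, rad, growing counterclockwise from above (opening). At 0 two of its flats face along the rack's x; it starts anywhere from -0.25 to 0.25, loose or tight, and the number says nothing of which pocket its bottle stands in. Behaves as told at cap_1
- cap_4 (a joint): turn of one bottle's cap on its neck, rad, growing counterclockwise from above (opening). At 0 two of its flats face along the rack's x; it starts anywhere from -0.25 to 0.25, loose or tight, and the number says nothing of which pocket its bottle stands in. Behaves as told at cap_1
- tray: fixed stainless drip tray, 150 mm (its x) by 230 mm (its y), rim 15 mm high, walls 3 mm, floor 3 mm above the bench, empty; origin at the centre of its underside
- solder_spool: bystander, to be left alone: reel of solder standing on its flange, 54 mm across, 36 mm tall; origin at its underside
- paste_jar: bystander, to be left alone: small white jar of flux paste, 44 mm across, 34 mm tall; origin at its underside
- needle_bottle: bystander, to be left alone: clear round squeeze bottle with a needle nozzle, 34 mm across, 111 mm tall; origin at its underside
- perfboard: bystander, to be left alone: perforated circuit board lying flat, 85 x 62 x 4 mm; origin at its underside
- tweezers: bystander, to be left alone: steel tweezers lying flat along their x, 130 mm long; origin at its underside
- cutters: bystander, to be left alone: side cutters lying flat along their x, 115 mm long; origin at its underside
Things that resemble listed ones, but are neither listed nor needed, are in the scene too. Leave any blue or purple look-alike of the part that bears cap_2 alone.

How it is judged:
By the outcome, as a careful person would: the job done as asked, in the order asked, and still so for the second after the job is handed in, with the robot touching nothing.
It also fails if it takes over 72 s, if anything falls off the work surface, if the arm or the gripper's body presses on something with over 40 N, if the wrist force passes 120 N, or if a joint passes its speed limit or range.

## Working session

There is one attempt and no reset: what is moved stays moved. The work goes in short steps, Python scripts to look and compute and a tool call to move; the robot and the scene stay as the last step left them, time stands still between calls to the robot, and variables do not carry over. Pictures are saved under pics/ and viewed, about 8 in all and at most 12, crops included, and the job is handed in when it is done.

Besides the shell and the picture viewer there is one more tool, called after "Request:" as name(argument=value, ...), one argument or row to a line, values as JSON. drive_tool: Moves the arm, as the interface text tells. Its arguments: {"type":"object","properties":{"steps":{"type":"array","items":{"type":"array","items":{"type":"number"}}},"newtons":{"type":"number"}},"required":["steps"]}

```bash
ls; mkdir -p pics
python3 - <<'E'
from rig import telemetry, vision, manip
import cv2,numpy as np
np.set_printoptions(precision=4,suppress=True)
print(telemetry.get_state()); print(manip.tcp_to_grasp)
for n in ("top","scene"):
    cv2.imwrite(f"pics/{n}0.png",vision.grab_frame(n)[:,:,::-1])
    print(n,vision.calibration(n))
print(vision.calibration("wrist"))
E
```

```text
pics
{'time_s': 0.0, 'qpos': array([-1.1924,  0.1312,  1.4893, -0.    ,  1.523 , -0.0854]), 'dq': array([ 0.0012,  0.0013, -0.0003, -0.0015, -0.0001, -0.0009]), 'tau': array([ -0.0004, -56.9405, -50.0553,  -0.0005,   0.0147,  -0.    ]), 'tcp_pos': array([ 0.2682, -0.5361,  0.2302]), 'tool_rot': array([-0.1619, -0.6881, -0.1632,  0.6883]), 'ft_force': array([ 0.7914, -0.1621, -0.0251]), 'moment': array([-0.0281, -0.0203, -0.0463]), 'width': 0.08510136565027843}
0.0187
top {'camera_matrix': array([[532.323 ,   0.    , 322.1449],
       [  0.    , 532.323 , 236.3644],
       [  0.    ,   0.    ,   1.    ]]), 'view': array([[-0.0052, -0.9999, -0.0134,  0.0575],
       [-0.9965,  0.0063, -0.0839,  0.5728],
       [ 0.0839,  0.0129, -0.9964,  1.1034],
       [ 0.    ,  0.    ,  0.    ,  1.    ]])}
scene {'camera_matrix': array([[593.6215,   0.    , 325.0275],
       [  0.    , 593.6215, 239.6594],
       [  0.    ,   0.    ,   1.    ]]), 'view': array([[ 0.6857,  0.7279,  0.0052, -0.4264],
       [ 0.4879, -0.4543, -0.7454, -0.2108],
       [-0.5402,  0.5137, -0.6666,  1.6616],
       [ 0.    ,  0.    ,  0.    ,  1.    ]])}
{'camera_matrix': array([[346.5864,   0.    , 314.114 ],
       [  0.    , 346.5864, 238.8338],
       [  0.    ,   0.    ,   1.    ]]), 'hand_eye': array([[-0.0006, -0.3124,  0.95  , -0.1416],
       [ 1.    ,  0.0001,  0.0007,  0.0005],
       [-0.0003,  0.95  ,  0.3124, -0.0797],
       [ 0.    ,  0.    ,  0.    ,  1.    ]])}
```

View pics/top0.png

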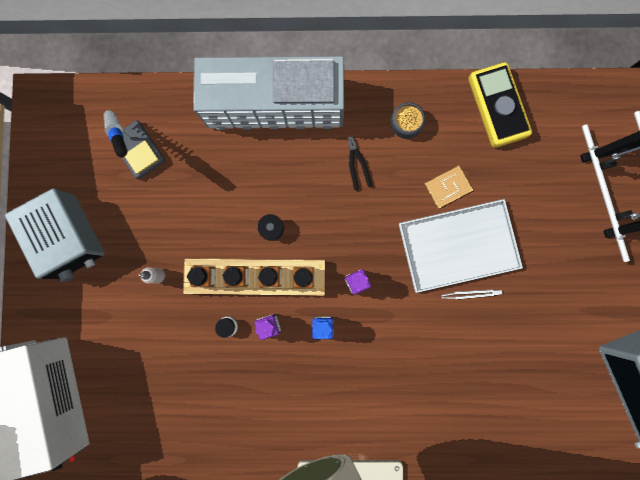

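View pics/scene0.png

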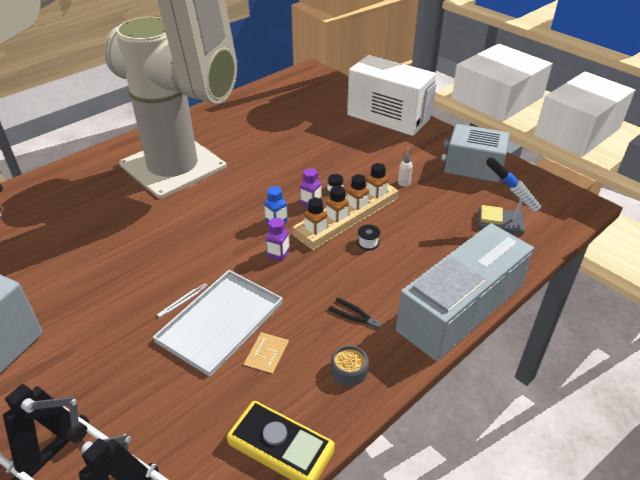

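Top view: four black caps on amber bottles in the rack at about (198,277), (233,276), (268,276) and (303,277). Look-alikes are the purple bottles at (358,281) and (267,327), the blue one at (322,328) and a black-topped jar at (227,327). The tray is at (461,246). I choose the four in the wooden rack.

```bash
cat > h.py <<'E'
import cv2,numpy as np
from rig import telemetry,vision,manip
from scipy.spatial.transform import Rotation as R
np.set_printoptions(precision=4,suppress=True)
def tool(s):
    T=np.eye(4);q=s["tool_rot"];T[:3,:3]=R.from_quat([q[1],q[2],q[3],q[0]]).as_matrix();T[:3,3]=s["tcp_pos"];return T
def cam(n,s=None):
    c=vision.calibration(n)
    return c["camera_matrix"],(np.linalg.inv(c["view"]) if n!="wrist" else tool(s)@c["hand_eye"])
def cast(K,T,uv,z):
    uv=np.atleast_2d(uv).astype(float)
    d=np.c_[uv,np.ones(len(uv))]@np.linalg.inv(K).T@T[:3,:3].T
    return (T[:3,3]+d*((z-T[2,3])/d[:,2])[:,None])[:,:2]
def proj(K,T,P):
    P=np.atleast_2d(P);c=(P-T[:3,3])@T[:3,:3]
    p=c@K.T;return p[:,:2]/p[:,2:]
E
python3 - <<'E'
from h import *
im=cv2.imread("pics/top0.png");K,T=cam("top");hsv=cv2.cvtColor(im,cv2.COLOR_BGR2HSV)
def blobs(m,box,z,amin,name):
    x0,y0,x1,y1=box;k=np.zeros_like(m);k[y0:y1,x0:x1]=m[y0:y1,x0:x1]
    for c in cv2.findContours(k,0,1)[0]:
        if cv2.contourArea(c)<amin: continue
        r=cv2.minAreaRect(c);b=cv2.boxPoints(r);w=cast(K,T,b,z)
        M=cv2.moments(c);ce=cast(K,T,[M['m10']/M['m00'],M['m01']/M['m00']],z)
        e=[np.linalg.norm(w[i]-w[(i+1)%4]) for i in (0,1)]
        l=w[1]-w[0] if e[0]>e[1] else w[2]-w[1]
        print(name,np.round(r[0],1),"rectc",w.mean(0),"centroid",ce[0],"edges",np.array(e),"longdir deg",np.degrees(np.arctan2(l[1],l[0])))
blobs(((hsv[...,2]<60)*255).astype(np.uint8),(180,255,330,290),.102,80,"cap")
wood=((hsv[...,2]>165)&(hsv[...,0]<25)&(hsv[...,1]>40)).astype(np.uint8)*255
wood=cv2.morphologyEx(wood,cv2.MORPH_CLOSE,np.ones((25,25)))
blobs(wood,(170,240,340,310),.028,800,"rack")
gray=((hsv[...,1]<60)&(hsv[...,2]>110)).astype(np.uint8)*255
blobs(gray,(385,190,540,292),.015,2000,"tray")
col=((hsv[...,0]>105)&(hsv[...,0]<150)&(hsv[...,1]>120)&(hsv[...,2]>60)).astype(np.uint8)*255
blobs(col,(200,250,400,350),.1,80,"lookalike")
s=telemetry.get_state();print(tool(s))
cv2.imwrite("pics/c1.png",cv2.resize(im[240:350,170:390],None,fx=3.6,fy=3.6,interpolation=cv2.INTER_CUBIC))
E
```

```text
cap [302.8 277.3] rectc [0.4864 0.0916] centroid [0.4866 0.0914] edges [0.0346 0.0333] longdir deg -45.26535713162179
cap [267.6 276.2] rectc [0.4888 0.1606] centroid [0.4885 0.1602] edges [0.0351 0.0352] longdir deg -153.32058970913837
cap [232. 276.] rectc [0.4896 0.2307] centroid [0.4898 0.2297] edges [0.0355 0.0353] longdir deg -90.31592816759681
cap [197.3 275.9] rectc [0.4901 0.2991] centroid [0.4898 0.2993] edges [0.0357 0.0365] longdir deg -116.5569523118905
rack [261.1 276.8] rectc [0.4885 0.1833] centroid [0.4888 0.1972] edges [0.0737 0.3289] longdir deg -91.04196266684743
tray [460.1 245.2] rectc [ 0.5535 -0.2389] centroid [ 0.5528 -0.2384] edges [0.2384 0.1529] longdir deg -77.32128904386423
lookalike [322.  327.5] rectc [0.3886 0.0544] centroid [0.3874 0.0541] edges [0.0405 0.039 ] longdir deg -0.20400648473515626
lookalike [266.3 327.2] rectc [0.3897 0.1632] centroid [0.389  0.1634] edges [0.0437 0.0403] longdir deg -73.6745807048424
lookalike [358.  281.5] rectc [ 0.4775 -0.0166] centroid [ 0.4777 -0.0167] edges [0.0396 0.0401] longdir deg -154.01383132160885
[[-0.0006  0.4474 -0.8943  0.2683]
 [ 0.0016 -0.8943 -0.4474 -0.5361]
 [-1.     -0.0017 -0.0001  0.2303]
 [ 0.      0.      0.      1.    ]]
```

View pics/c1.png

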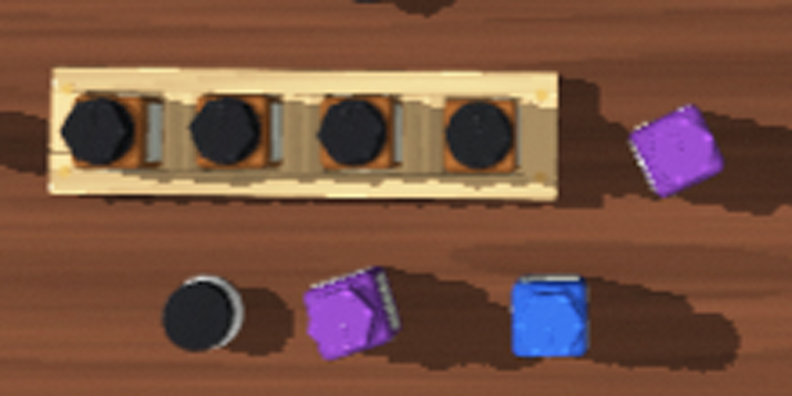

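The crop confirms four black hex caps on amber bottles in the wooden rack. The purple and blue ones stand outside it. Next I go above the rack for a wrist view.

```bash
cat >> h.py <<'E'
def plan(tgt,yaw,n,s=None,frm=None):
    """equal rows; tool x down, tool y at yaw(deg) in world"""
    T=tool(s or telemetry.get_state()) if frm is None else frm
    c,q=np.cos(np.radians(yaw)),np.sin(np.radians(yaw))
    y=np.array([c,q,0]);x=np.array([0,0,-1.]);G=np.eye(4)
    G[:3,:3]=np.c_[x,y,np.cross(x,y)];G[:3,3]=tgt
    rv=R.from_matrix(T[:3,:3].T@G[:3,:3]).as_rotvec()
    st=R.from_rotvec(rv/n);Rc=R.from_matrix(T[:3,:3]);d=(G[:3,3]-T[:3,3])/n
    for i in range(n):
        print(list(np.round(Rc.inv().apply(d)*1000,1)),list(np.round(np.degrees(rv/n),2)));Rc=Rc*st
    return G
E
python3 -c "
from h import *
plan([.485,.2,.215],0,16)"
```

```text
[np.float64(1.0), np.float64(-35.1), np.float64(-32.7)] [np.float64(-3.96), np.float64(-0.0), np.float64(0.01)]
[np.float64(1.0), np.float64(-32.7), np.float64(-35.0)] [np.float64(-3.96), np.float64(-0.0), np.float64(0.01)]
[np.float64(1.0), np.float64(-30.2), np.float64(-37.2)] [np.float64(-3.96), np.float64(-0.0), np.float64(0.01)]
[np.float64(1.0), np.float64(-27.6), np.float64(-39.2)] [np.float64(-3.96), np.float64(-0.0), np.float64(0.01)]
[np.float64(1.0), np.float64(-24.8), np.float64(-41.0)] [np.float64(-3.96), np.float64(-0.0), np.float64(0.01)]
[np.float64(1.0), np.float64(-21.9), np.float64(-42.7)] [np.float64(-3.96), np.float64(-0.0), np.float64(0.01)]
[np.float64(1.0), np.float64(-18.9), np.float64(-44.1)] [np.float64(-3.96), np.float64(-0.0), np.float64(0.01)]
[np.float64(1.0), np.float64(-15.8), np.float64(-45.3)] [np.float64(-3.96), np.float64(-0.0), np.float64(0.01)]
[np.float64(1.0), np.float64(-12.7), np.float64(-46.3)] [np.float64(-3.96), np.float64(-0.0), np.float64(0.01)]
[np.float64(1.0), np.float64(-9.4), np.float64(-47.0)] [np.float64(-3.96), np.float64(-0.0), np.float64(0.01)]
[np.float64(1.0), np.float64(-6.2), np.float64(-47.6)] [np.float64(-3.96), np.float64(-0.0), np.float64(0.01)]
[np.float64(1.0), np.float64(-2.9), np.float64(-47.9)] [np.float64(-3.96), np.float64(-0.0), np.float64(0.01)]
[np.float64(1.0), np.float64(0.5), np.float64(-48.0)] [np.float64(-3.96), np.float64(-0.0), np.float64(0.01)]
[np.float64(1.0), np.float64(3.8), np.float64(-47.8)] [np.float64(-3.96), np.float64(-0.0), np.float64(0.01)]
[np.float64(1.0), np.float64(7.1), np.float64(-47.4)] [np.float64(-3.96), np.float64(-0.0), np.float64(0.01)]
[np.float64(1.0), np.float64(10.3), np.float64(-46.8)] [np.float64(-3.96), np.float64(-0.0), np.float64(0.01)]
```

Request:
drive_tool(
  steps=[
    [1,-35,-33,-4,0,0,0],
    [1,-33,-35,-4,0,0,0],
    [1,-30,-37,-4,0,0,0],
    [1,-28,-39,-4,0,0,0],
    [1,-25,-41,-4,0,0,0],
    [1,-22,-43,-4,0,0,0],
    [1,-19,-44,-4,0,0,0],
    [1,-16,-45,-4,0,0,0],
    [1,-13,-46,-4,0,0,0],
    [1,-9,-47,-4,0,0,0],
    [1,-6,-48,-4,0,0,0],
    [1,-3,-48,-4,0,0,0],
  ],
)

```text
time_s: 1.3
tcp_pos: [0.4285, 0.0187, 0.2191]
tool_rot: [0.429, 0.562, 0.429, -0.562]
ft_force: [0.1, -0.1, 0.2]
width: 0.0854
```

Request:
drive_tool(
  steps=[
    [1,0,-48,-4,0,0,0],
    [1,4,-48,-4,0,0,0],
    [1,7,-47,-4,0,0,0],
    [1,10,-47,-4,0,0,0],
    [0,0,0,0,0,0,0],
    [0,0,0,0,0,0,0],
  ],
)

```text
time_s: 1.9
tcp_pos: [0.4799, 0.202, 0.2143]
tool_rot: [0.503, 0.496, 0.503, -0.498]
ft_force: [-0.0, -1.4, -1.2]
width: 0.0851
```

Run:
```python
from h import *
s=telemetry.get_state();f=vision.grab_frame("wrist")[:,:,::-1];np.save("s1.npy",tool(s))
cv2.imwrite("pics/w1.png",f);print(s["time_s"],tool(s),s["ft_force"],s["moment"])
```

```text
1.9 [[-0.002   0.9999  0.0121  0.4799]
 [-0.0009  0.0121 -0.9999  0.202 ]
 [-1.     -0.002   0.0009  0.2143]
 [ 0.      0.      0.      1.    ]] [-0.0431 -1.3636 -1.2344] [ 0.0036 -0.0427  0.0054]
```

View pics/w1.png

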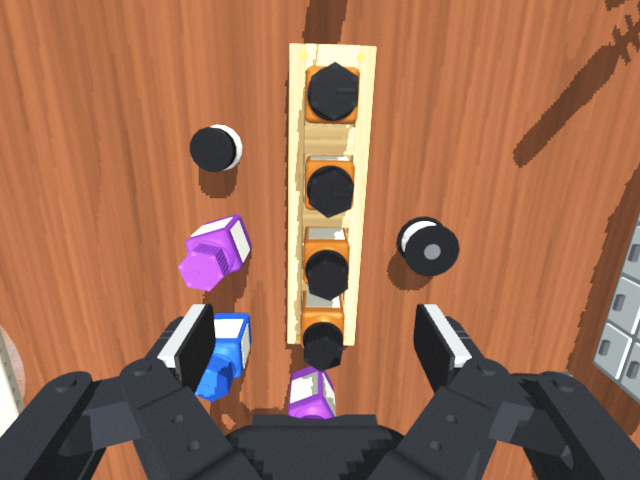

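Wrist view: bottle caps at about (333,92), (329,189), (327,273) and (323,345), nothing blocking the gap. Next I measure the cap angles.

Run:
```python
from h import *
im=cv2.imread("pics/w1.png");c=vision.calibration("wrist");K=c["camera_matrix"];T=np.load("s1.npy")@c["hand_eye"]
big=cv2.resize(im,None,fx=4,fy=4,interpolation=cv2.INTER_CUBIC);g=cv2.GaussianBlur(big.max(2),(5,5),0)
out=[]
for (u,v) in [(333,92),(329,189),(327,273),(323,345)]:
    m=np.zeros_like(g);b=(slice(4*(v-36),4*(v+36)),slice(4*(u-36),4*(u+36)));m[b]=(g[b]<70)*255
    m=cv2.morphologyEx(m,cv2.MORPH_OPEN,np.ones((9,9)))
    cs=max(cv2.findContours(m,0,cv2.CHAIN_APPROX_NONE)[0],key=cv2.contourArea)
    h=cv2.convexHull(cs);p=cv2.approxPolyDP(h,4,True)[:,0]/4.
    w=cast(K,T,p-.375/1,.102);print("cap",(u,v),"center",cast(K,T,[cv2.minEnclosingCircle(cs)[0][0]/4,cv2.minEnclosingCircle(cs)[0][1]/4],.102))
    for i in range(len(w)):
        e=w[(i+1)%len(w)]-w[i];d=np.degrees(np.arctan2(e[1],e[0]))
        if np.linalg.norm(e)>.006: print("   len %.1f mm dir %.1f  angle %.1f  mid %s"%(1000*np.linalg.norm(e),d,d%60-30,(p[i]+p[(i+1)%len(w)])/2))
    cr=big[b].copy();
    cr=cv2.convertScaleAbs(cr,alpha=2.2,beta=0)
    out.append(cv2.resize(cr,(290,290)))
cv2.imwrite("pics/caps.png",np.vstack([np.hstack(out[:2]),np.hstack(out[2:])]))
K2,T2=K,T
print("rack corners",cast(K,T,[[290,44],[376,46],[354,345],[288,344]],.028))
```

```text
cap (333, 92) center [[0.4918 0.3015]]
   len 10.0 mm dir -29.3  angle 0.7  mid [347.375  70.875]
   len 12.2 mm dir -87.9  angle 2.1  mid [357.125  90.5  ]
   len 6.1 mm dir -113.7  angle -23.7  mid [355.    104.625]
   len 6.3 mm dir -133.0  angle 17.0  mid [349.75 112.5 ]
   len 7.1 mm dir -156.2  angle -6.2  mid [341.75  118.125]
   len 6.6 mm dir -179.3  angle -29.3  mid [332.25 120.25]
   len 6.8 mm dir 156.7  angle 6.7  mid [323.    118.125]
   len 7.0 mm dir 134.6  angle -15.4  mid [315.    112.125]
   len 7.1 mm dir 89.0  angle -1.0  mid [308.375  93.875]
   len 6.2 mm dir 52.5  angle 22.5  mid [313.375  78.   ]
   len 7.9 mm dir 0.7  angle -29.3  mid [335.    66.75]
cap (329, 189) center [[0.4913 0.2346]]
   len 6.4 mm dir -18.9  angle 11.1  mid [337.875 168.   ]
   len 7.0 mm dir -41.2  angle -11.2  mid [345.5  172.75]
   len 6.4 mm dir -60.4  angle 29.6  mid [351.    179.875]
   len 6.6 mm dir -90.5  angle -0.5  mid [352.75 188.25]
   len 11.9 mm dir -98.2  angle -8.2  mid [351.  200.5]
   len 17.9 mm dir -158.5  angle -8.5  mid [338.25  212.375]
   len 16.6 mm dir 143.0 
[... 945 characters left out ...]
 -27.9  angle 2.1  mid [332.125 324.875]
   len 6.4 mm dir -49.0  angle -19.0  mid [337.875 329.   ]
   len 14.0 mm dir -86.1  angle 3.9  mid [342.25 342.25]
   len 16.2 mm dir -99.5  angle -9.5  mid [340.625 357.   ]
   len 17.4 mm dir -159.7  angle -9.7  mid [329.375 367.5  ]
   len 17.8 mm dir 142.6  angle -7.4  mid [312. 365.]
   len 23.5 mm dir 91.7  angle 1.7  mid [303.625 348.125]
   len 7.2 mm dir 67.7  angle -22.3  mid [304.875 333.125]
   len 7.3 mm dir 42.1  angle 12.1  mid [309.75 327.25]
   len 6.4 mm dir 18.3  angle -11.7  mid [316.625 323.75 ]
   len 7.1 mm dir -3.0  angle 27.0  mid [324.5 323. ]
rack corners [[0.4573 0.3454]
 [0.5296 0.3448]
 [0.5254 0.0501]
 [0.4523 0.0503]]
```

View pics/caps.png

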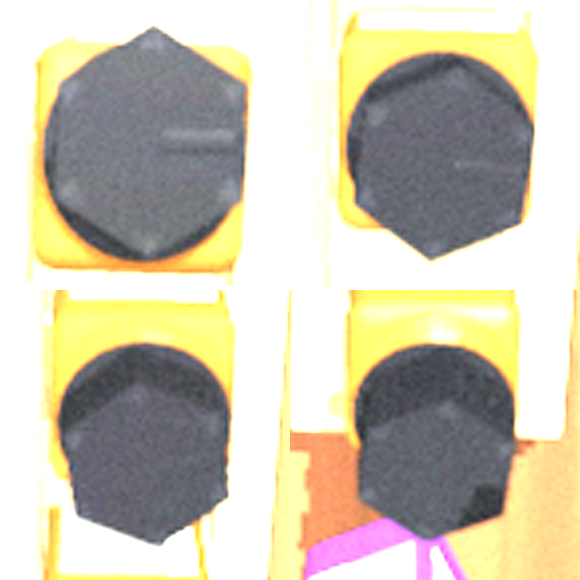

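Request:
drive_tool(
  steps=[
    [20,6,-49,0,0,0,0.2],
    [20,7,-50,0,0,0,0.2],
    [40,0,0,0,0,0,0.2],
    [35,0,0,0,0,0,0.2],
    [16,0,0,0,0,0,0.2],
    [0,0,0,0,0,0,0.2],
  ],
  newtons=30,
)

```text
time_s: 2.55
tcp_pos: [0.49, 0.2911, 0.0845]
tool_rot: [0.501, 0.496, 0.503, -0.5]
ft_force: [0.2, 0.5, -0.6]
width: 0.0681
```

```bash
cat > st.py <<'E'
from h import *
s=telemetry.get_state();T=tool(s)
print("t %.2f"%s["time_s"],s["tcp_pos"],"yaw %.2f"%np.degrees(np.arctan2(T[1,1],T[0,1])),"tilt",T[0,0],T[1,0],"F",s["ft_force"],"M",s["moment"],"w %.4f"%s["width"])
E
python3 st.py
```

```text
t 2.55 [0.49   0.2911 0.0845] yaw 0.46 tilt -0.004693621852325747 -0.0024585101908712326 F [ 0.1814  0.5142 -0.5855] M [ 0.0208  0.0404 -0.0324] w 0.0681
```

Request:
drive_tool(
  steps=[
    [1,1.5,-10,0,0,0,0.2],
    [0,0,0,0,0,0,1],
    [0,0,0,0,0,0,1],
    [0,0,0,0,0,0,1],
    [0,0,0,0,0,0,1],
    [0,0,0,0,0,0,1],
  ],
  newtons=30,
)

```text
time_s: 3.15
tcp_pos: [0.4941, 0.304, 0.0881]
tool_rot: [0.503, 0.498, 0.502, -0.497]
ft_force: [-1.6, 0.1, 6.0]
width: 0.031
```

```bash
python3 st.py
python3 - <<'E'
from h import *
cv2.imwrite("pics/w2.png",vision.grab_frame("wrist")[:,:,::-1])
E
```

```text
t 3.15 [0.4941 0.304  0.0881] yaw 0.58 tilt 0.00237669949756969 0.0013874092654263537 F [-1.6102  0.1326  6.0074] M [ 0.0007  0.2913 -0.0208] w 0.0310
```

View pics/w2.png

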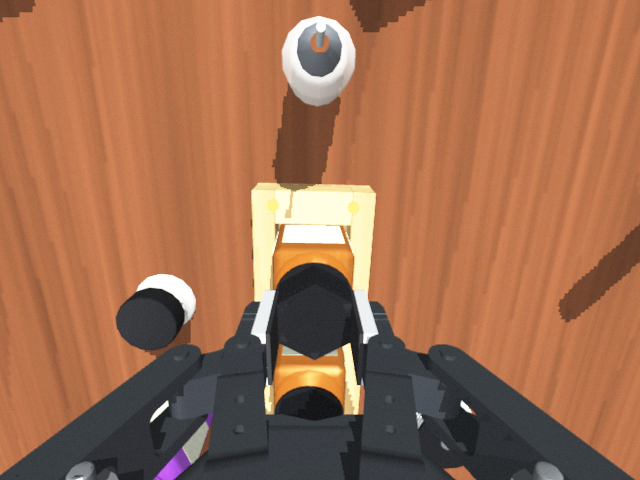

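The view shows both pads closed on the cap's flats (cap at about (315,305)). Now the twist.

Request:
drive_tool(
  steps=[
    [0,0,0,-4,0,0,1],
    [0,0,0,-4,0,0,1],
    [0,0,0,-4,0,0,1],
    [0,0,0,-4,0,0,1],
    [0,0,0,0,0,0,1],
  ],
)

```text
time_s: 3.7
tcp_pos: [0.4937, 0.3047, 0.0882]
tool_rot: [0.567, 0.423, 0.567, -0.421]
ft_force: [-3.5, 3.2, 6.7]
width: 0.0315
```

```bash
python3 st.py;python3 - <<'E'
from h import *
cv2.imwrite("pics/w3.png",vision.grab_frame("wrist")[:,:,::-1])
E
```

```text
t 3.70 [0.4937 0.3047 0.0882] yaw 16.68 tilt 0.0017056045901990835 0.002749663186800033 F [-3.4728  3.1512  6.7144] M [ 0.5813  0.5924 -0.4911] w 0.0315
```

Request:
drive_tool(
  steps=[
    [0,0,0,0,0,0,0.2],
    [0,0,0,0,0,0,0.2],
    [0,0,0,0,0,0,0.2],
  ],
)

```text
time_s: 4.05
tcp_pos: [0.4932, 0.3032, 0.0861]
tool_rot: [0.567, 0.423, 0.567, -0.423]
ft_force: [0.2, 1.1, -0.4]
width: 0.0683
```

```bash
python3 st.py; python3 -c "
from h import *
plan([.492,.232,.088],-8,4)"
```

```text
t 4.05 [0.4932 0.3032 0.0861] yaw 16.57 tilt 0.00014699119231831315 -0.00024380659762768264 F [ 0.1521  1.0601 -0.3685] M [-0.0212 -0.0012 -0.031 ] w 0.0683
[np.float64(-0.5), np.float64(-5.4), np.float64(17.0)] [np.float64(6.14), np.float64(0.0), np.float64(-0.0)]
[np.float64(-0.5), np.float64(-3.5), np.float64(17.5)] [np.float64(6.14), np.float64(0.0), np.float64(-0.0)]
[np.float64(-0.5), np.float64(-1.6), np.float64(17.7)] [np.float64(6.14), np.float64(0.0), np.float64(-0.0)]
[np.float64(-0.5), np.float64(0.3), np.float64(17.8)] [np.float64(6.14), np.float64(0.0), np.float64(-0.0)]
```

Request:
drive_tool(
  steps=[
    [-1,-5.5,17,6,0,0,0.2],
    [-0.5,-3.5,17.5,6,0,0,0.2],
    [-0.5,-1.5,17.5,6,0,0,0.2],
    [0,0.5,18,6.5,0,0,0.2],
    [0,0,0,0,0,0,0.2],
    [0,0,0,0,0,0,1],
    [0,0,0,0,0,0,1],
    [0,0,0,0,0,0,1],
    [0,0,0,0,0,0,1],
    [0,0,0,0,0,0,1],
  ],
)

```text
time_s: 5.05
tcp_pos: [0.4924, 0.2326, 0.0883]
tool_rot: [0.464, 0.533, 0.465, -0.533]
ft_force: [-0.8, 0.7, 2.1]
width: 0.0308
```

```bash
python3 st.py
```

```text
t 5.05 [0.4924 0.2326 0.0883] yaw -7.87 tilt 0.0002217336296216621 0.0003234626891137071 F [-0.7886  0.7368  2.0816] M [0.2058 0.1451 0.0277] w 0.0308
```

Request:
drive_tool(
  steps=[
    [0,0,0,-4,0,0,1],
    [0,0,0,-4,0,0,1],
    [0,0,0,-4,0,0,1],
    [0,0,0,-4,0,0,1],
    [0,0,0,0,0,0,1],
  ],
)

```text
time_s: 5.55
tcp_pos: [0.4927, 0.2323, 0.0882]
tool_rot: [0.534, 0.463, 0.534, -0.463]
ft_force: [-0.1, 0.6, 0.8]
width: 0.0315
```

```bash
python3 st.py
```

```text
t 5.55 [0.4927 0.2323 0.0882] yaw 8.16 tilt 0.0006050425174240481 0.00019516831780114208 F [-0.0992  0.5767  0.8054] M [ 0.1277 -0.1923  0.0399] w 0.0315
```

Request:
drive_tool(
  steps=[
    [0,0,0,0,0,0,0.2],
    [0,0,0,0,0,0,0.2],
    [0,0,0,0,0,0,0.2],
  ],
)

```text
time_s: 5.85
tcp_pos: [0.4922, 0.232, 0.0879]
tool_rot: [0.534, 0.464, 0.534, -0.464]
ft_force: [0.0, -0.1, 0.3]
width: 0.0681
```

```bash
python3 st.py; python3 -c "
from h import *
plan([.490,.162,.088],9,4)"
```

```text
t 5.85 [0.4922 0.232  0.0879] yaw 8.02 tilt -0.00038997123884115803 -0.00014620009491922437 F [ 0.0399 -0.1095  0.2659] M [-0.0313  0.0516 -0.0187] w 0.0681
[np.float64(-0.0), np.float64(-3.0), np.float64(17.3)] [np.float64(-0.24), np.float64(0.0), np.float64(0.01)]
[np.float64(-0.0), np.float64(-3.1), np.float64(17.2)] [np.float64(-0.24), np.float64(0.0), np.float64(0.01)]
[np.float64(-0.0), np.float64(-3.1), np.float64(17.2)] [np.float64(-0.24), np.float64(0.0), np.float64(0.01)]
[np.float64(-0.0), np.float64(-3.2), np.float64(17.2)] [np.float64(-0.24), np.float64(0.0), np.float64(0.01)]
```

Request:
drive_tool(
  steps=[
    [0,-3,17,0,0,0,0.2],
    [0,-3,17.5,0,0,0,0.2],
    [0,-3,17,-0.5,0,0,0.2],
    [0,-3,17.5,-0.5,0,0,0.2],
    [0,0,0,0,0,0,0.2],
    [0,0,0,0,0,0,1],
    [0,0,0,0,0,0,1],
    [0,0,0,0,0,0,1],
    [0,0,0,0,0,0,1],
    [0,0,0,0,0,0,1],
  ],
)

```text
time_s: 6.85
tcp_pos: [0.4906, 0.1625, 0.0883]
tool_rot: [0.538, 0.459, 0.538, -0.459]
ft_force: [0.5, 0.5, 0.7]
width: 0.0309
```

```bash
python3 st.py
```

```text
t 6.85 [0.4906 0.1625 0.0883] yaw 9.11 tilt 0.00047227536345978427 0.00016939060261544903 F [0.5499 0.5255 0.7261] M [ 0.0064 -0.0537 -0.074 ] w 0.0309
```

Request:
drive_tool(
  steps=[
    [0,0,0,-4,0,0,1],
    [0,0,0,-4,0,0,1],
    [0,0,0,-4,0,0,1],
    [0,0,0,-4,0,0,1],
    [0,0,0,0,0,0,1],
  ],
)

```text
time_s: 7.35
tcp_pos: [0.4905, 0.1625, 0.0883]
tool_rot: [0.597, 0.379, 0.597, -0.379]
ft_force: [0.3, 2.2, 2.8]
width: 0.0312
```

```bash
python3 st.py
```

```text
t 7.35 [0.4905 0.1625 0.0883] yaw 25.15 tilt 0.0003136454190449389 0.0004839167976367076 F [0.3454 2.1972 2.7945] M [ 0.1769  0.0555 -0.0055] w 0.0312
```

Request:
drive_tool(
  steps=[
    [0,0,0,0,0,0,0.2],
    [0,0,0,0,0,0,0.2],
    [0,0,0,0,0,0,0.2],
  ],
)

```text
time_s: 7.65
tcp_pos: [0.4902, 0.162, 0.0879]
tool_rot: [0.596, 0.38, 0.597, -0.38]
ft_force: [0.9, 0.4, -0.1]
width: 0.0682
```

```bash
python3 st.py; python3 -c "
from h import *
plan([.489,.092,.088],-9,5)"
```

```text
t 7.65 [0.4902 0.162  0.0879] yaw 25.02 tilt -0.00047614678830448787 -0.00021784054926071716 F [ 0.9153  0.3747 -0.0669] M [-0.0121 -0.0228 -0.0318] w 0.0682
[np.float64(-0.0), np.float64(-6.1), np.float64(12.6)] [np.float64(6.8), np.float64(0.0), np.float64(0.01)]
[np.float64(-0.0), np.float64(-4.6), np.float64(13.2)] [np.float64(6.8), np.float64(0.0), np.float64(0.01)]
[np.float64(-0.0), np.float64(-3.0), np.float64(13.7)] [np.float64(6.8), np.float64(0.0), np.float64(0.01)]
[np.float64(-0.0), np.float64(-1.4), np.float64(13.9)] [np.float64(6.8), np.float64(0.0), np.float64(0.01)]
[np.float64(-0.0), np.float64(0.3), np.float64(14.0)] [np.float64(6.8), np.float64(0.0), np.float64(0.01)]
```

Request:
drive_tool(
  steps=[
    [0,-6,12.5,7,0,0,0.2],
    [0,-4.5,13,7,0,0,0.2],
    [0,-3,13.5,6.5,0,0,0.2],
    [0,-1.5,14,7,0,0,0.2],
    [0,0.5,14,6.5,0,0,0.2],
    [0,0,0,0,0,0,0.2],
    [0,0,0,0,0,0,1],
    [0,0,0,0,0,0,1],
    [0,0,0,0,0,0,1],
    [0,0,0,0,0,0,1],
    [0,0,0,0,0,0,1],
  ],
)

```text
time_s: 8.75
tcp_pos: [0.4892, 0.093, 0.0883]
tool_rot: [0.46, 0.537, 0.46, -0.537]
ft_force: [0.0, 0.9, 2.8]
width: 0.0314
```

```bash
python3 st.py
```

```text
t 8.75 [0.4892 0.093  0.0883] yaw -8.87 tilt 0.00017533522187157535 0.00027739015658034827 F [0.0448 0.8851 2.8167] M [0.1503 0.2141 0.0585] w 0.0314
```

Request:
drive_tool(
  steps=[
    [0,0,0,-4,0,0,1],
    [0,0,0,-4,0,0,1],
    [0,0,0,-4,0,0,1],
    [0,0,0,-4,0,0,1],
    [0,0,0,0,0,0,1],
  ],
)

```text
time_s: 9.25
tcp_pos: [0.4894, 0.0925, 0.0884]
tool_rot: [0.53, 0.469, 0.53, -0.468]
ft_force: [-1.1, 0.1, 3.1]
width: 0.0314
```

```bash
python3 st.py
```

```text
t 9.25 [0.4894 0.0925 0.0884] yaw 7.05 tilt 0.0004702371666626126 0.00026277372758576334 F [-1.052   0.0733  3.0713] M [-0.1036  0.1523 -1.5478] w 0.0314
```

Request:
drive_tool(
  steps=[
    [0,0,0,0,0,0,0],
    [0,0,0,0,0,0,0],
    [0,0,0,0,0,0,0],
  ],
)

```text
time_s: 9.55
tcp_pos: [0.489, 0.0926, 0.0879]
tool_rot: [0.53, 0.468, 0.53, -0.468]
ft_force: [-0.3, 0.1, 0.2]
width: 0.0736
```

```bash
python3 st.py; python3 -c "
from h import *
plan([.485,.2,.215],-1,4)"
```

```text
t 9.55 [0.489  0.0926 0.0879] yaw 7.06 tilt -0.00031263342237197733 -9.112641776787278e-05 F [-0.262   0.0518  0.2204] M [ 0.0629 -0.0226  0.0049] w 0.0736
[np.float64(-31.8), np.float64(2.3), np.float64(-26.8)] [np.float64(2.01), np.float64(0.0), np.float64(0.0)]
[np.float64(-31.8), np.float64(1.4), np.float64(-26.8)] [np.float64(2.01), np.float64(0.0), np.float64(0.0)]
[np.float64(-31.8), np.float64(0.4), np.float64(-26.9)] [np.float64(2.01), np.float64(0.0), np.float64(0.0)]
[np.float64(-31.8), np.float64(-0.5), np.float64(-26.9)] [np.float64(2.01), np.float64(0.0), np.float64(0.0)]
```

Request:
drive_tool(
  steps=[
    [-32,2.5,-27,2,0,0,0],
    [-32,1.5,-27,2,0,0,0],
    [-32,0.5,-27,2,0,0,0],
    [-32,-0.5,-27,2,0,0,0],
    [0,0,0,0,0,0,0],
  ],
)

```text
time_s: 10.05
tcp_pos: [0.4877, 0.2043, 0.2219]
tool_rot: [0.497, 0.507, 0.495, -0.501]
ft_force: [-0.7, -0.6, 0.7]
width: 0.0853
```

```bash
python3 st.py
python3 - <<'E'
from h import *
s=telemetry.get_state();im=vision.grab_frame("wrist")[:,:,::-1];np.save("s4.npy",tool(s))
cv2.imwrite("pics/w4.png",im);K,T=cam("wrist",s)
out=[]
for p in ([.493,.303],[.4922,.232],[.4905,.162],[.489,.0925]):
    u,v=np.round(proj(K,T,[*p,.102])[0]).astype(int);print(p,u,v)
    cr=np.zeros((72,72,3),np.uint8);a=im[max(0,v-36):v+36,u-36:u+36];cr[:a.shape[0],:a.shape[1]]=a
    out.append(cv2.resize(cv2.convertScaleAbs(cr,alpha=2.2),(290,290),interpolation=cv2.INTER_CUBIC))
cv2.imwrite("pics/caps4.png",np.vstack([np.hstack(out[:2]),np.hstack(out[2:])]))
E
```

```text
t 10.05 [0.4877 0.2043 0.2219] yaw -0.84 tilt 0.008397026098302923 0.0037119559767609944 F [-0.7132 -0.5746  0.6616] M [-0.0214  0.0005 -0.069 ] w 0.0853
[0.493, 0.303] 318 96
[0.4922, 0.232] 318 197
[0.4905, 0.162] 317 280
[0.489, 0.0925] 316 352
```

View pics/caps4.png

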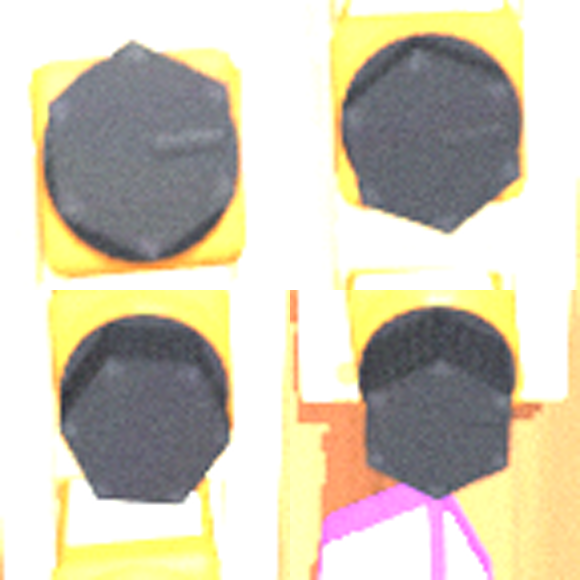

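The crops agree with the torques. The y≈.30 and .09 caps turned only with their bottles (Mz −0.49 and −1.55), so they are tight. The y≈.23 and .16 caps turned about 15° while their bottles stood still, so they are loose. I take the bottle at y=.162 first.

Request:
drive_tool(
  steps=[
    [30,3.5,22,0,0,0,0.2],
    [30,0,20,0,0,0,0.2],
    [35,0,0,0,0,0,0.2],
    [35,0,0,0,0,0,0.2],
    [20,0,0,0,0,0,0.2],
    [10,0,0,0,0,0,0.2],
    [0,0,0,0,0,0,0.2],
  ],
  newtons=45,
)

```text
time_s: 10.8
tcp_pos: [0.4864, 0.1577, 0.0537]
tool_rot: [-0.495, -0.503, -0.497, 0.505]
ft_force: [0.4, -0.5, -0.2]
width: 0.0683
```

```bash
python3 st.py
```

```text
t 10.80 [0.4864 0.1577 0.0537] yaw -0.95 tilt -0.00437745906073822 -0.0011436352486416945 F [ 0.4469 -0.5239 -0.2165] M [-0.0068  0.0327 -0.0031] w 0.0683
```

Request:
drive_tool(
  steps=[
    [5,4,-4.5,0,0,0,0.2],
    [8,0,0,0,0,0,0.2],
    [4.5,0,0,0,0,0,0.2],
    [0,0,0,0,0,0,0.2],
    [0,0,0,0,0,0,0.2],
  ],
)

```text
time_s: 11.3
tcp_pos: [0.4924, 0.1631, 0.0387]
tool_rot: [0.496, 0.504, 0.496, -0.504]
ft_force: [-0.1, 0.0, 0.2]
width: 0.0683
```

```bash
python3 st.py
```

```text
t 11.30 [0.4924 0.1631 0.0387] yaw -0.92 tilt 7.702165379450121e-05 -4.5052068121664846e-06 F [-0.0918  0.0385  0.1907] M [ 0.0245  0.0312 -0.0245] w 0.0683
```

Request:
drive_tool(
  steps=[
    [0,0,0,0,0,0,1],
    [0,0,0,0,0,0,1],
    [0,0,0,0,0,0,1],
    [0,0,0,0,0,0,1],
    [0,0,0,0,0,0,1],
    [-4,0,0,0,0,0,1],
    [-10,0,0,0,0,0,1],
    [-10,0,0,0,0,0,1],
    [0,0,0,0,0,0,1],
  ],
)

```text
time_s: 12.2
tcp_pos: [0.494, 0.1633, 0.0649]
tool_rot: [0.497, 0.505, 0.495, -0.503]
ft_force: [-0.1, 0.1, -2.3]
width: 0.0414
```

```bash
python3 st.py
python3 - <<'E'
from h import *
cv2.imwrite("pics/w5.png",vision.grab_frame("wrist")[:,:,::-1])
E
```

```text
t 12.20 [0.494  0.1633 0.0649] yaw -0.93 tilt 0.0035970857255540334 0.0007330889746495761 F [-0.1136  0.1081 -2.2962] M [ 0.0013 -0.0017  0.0054] w 0.0414
```

View pics/w5.png

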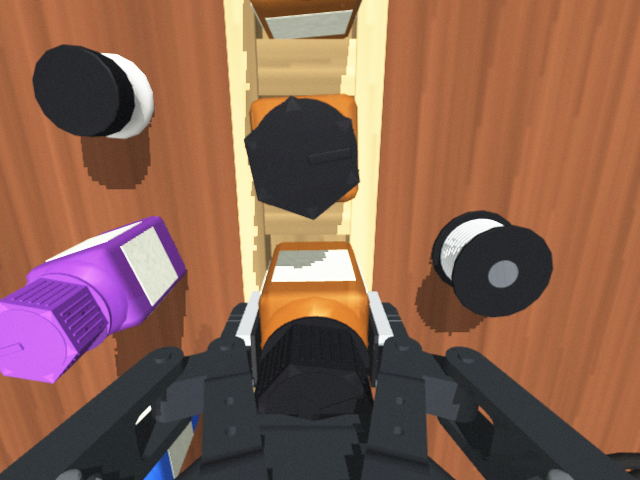

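The bottle is held by its glass at about (315,310), above the rack. Lift and carry.

Request:
drive_tool(
  steps=[
    [-25,0,0,0,0,0,1],
    [-35,0,0,0,0,0,1],
    [-35,0,0,0,0,0,1],
    [-15,0,0,0,0,0,1],
    [0,0,0,0,0,0,1],
    [0,0,0,0,0,0,1],
  ],
)

```text
time_s: 12.85
tcp_pos: [0.4918, 0.1629, 0.1711]
tool_rot: [-0.496, -0.504, -0.496, 0.504]
ft_force: [-0.1, -0.1, -2.6]
width: 0.0411
```

```bash
python3 st.py; python3 -c "
from h import *
plan([.5425,-.19,.172],12.7,10)"
```

```text
t 12.85 [0.4918 0.1629 0.1711] yaw -0.93 tilt -0.001336458314112915 -0.0003247331081891458 F [-0.0981 -0.1138 -2.5674] M [-0.0307 -0.0033  0.0272] w 0.0411
[np.float64(-0.1), np.float64(5.6), np.float64(35.2)] [np.float64(-1.36), np.float64(0.0), np.float64(0.01)]
[np.float64(-0.1), np.float64(4.8), np.float64(35.3)] [np.float64(-1.36), np.float64(0.0), np.float64(0.01)]
[np.float64(-0.1), np.float64(4.0), np.float64(35.4)] [np.float64(-1.36), np.float64(0.0), np.float64(0.01)]
[np.float64(-0.1), np.float64(3.1), np.float64(35.5)] [np.float64(-1.36), np.float64(0.0), np.float64(0.01)]
[np.float64(-0.1), np.float64(2.3), np.float64(35.6)] [np.float64(-1.36), np.float64(0.0), np.float64(0.01)]
[np.float64(-0.1), np.float64(1.4), np.float64(35.6)] [np.float64(-1.36), np.float64(0.0), np.float64(0.01)]
[np.float64(-0.1), np.float64(0.6), np.float64(35.6)] [np.float64(-1.36), np.float64(0.0), np.float64(0.01)]
[np.float64(-0.1), np.float64(-0.3), np.float64(35.7)] [np.float64(-1.36), np.float64(0.0), np.float64(0.01)]
[np.float64(-0.1), np.float64(-1.1), np.float64(35.6)] [np.float64(-1.36), np.float64(0.0), np.float64(0.01)]
[np.float64(-0.1), np.float64(-2.0), np.float64(35.6)] [np.float64(-1.36), np.float64(0.0), np.float64(0.01)]
```

Request:
drive_tool(
  steps=[
    [0,5.5,35,-1.5,0,0,1],
    [0,5,35,-1.5,0,0,1],
    [0,4,35.5,-1,0,0,1],
    [0,3,35.5,-1.5,0,0,1],
    [0,2.5,35.5,-1.5,0,0,1],
    [0,1.5,35.5,-1.5,0,0,1],
    [0,0.5,35.5,-1,0,0,1],
    [0,-0.5,35.5,-1.5,0,0,1],
    [0,-1,35.5,-1.5,0,0,1],
    [0,-2,35.5,-1,0,0,1],
    [0,0,40,0,0,0,1],
    [0,0,35,0,0,0,1],
  ],
)

```text
time_s: 14.05
tcp_pos: [0.5587, -0.2629, 0.169]
tool_rot: [0.55, 0.442, 0.553, -0.443]
ft_force: [-0.0, 0.5, -2.3]
width: 0.0412
```

Request:
drive_tool(
  steps=[
    [0,0,25,0,0,0,1],
    [0,0,0,0,0,0,1],
    [0,0,0,0,0,0,1],
  ],
)

```text
time_s: 14.35
tcp_pos: [0.5641, -0.2857, 0.1693]
tool_rot: [0.55, 0.442, 0.553, -0.443]
ft_force: [0.6, -0.3, -3.4]
width: 0.0414
```

```bash
python3 st.py
python3 - <<'E'
from h import *
s=telemetry.get_state();im=vision.grab_frame("wrist")[:,:,::-1]
t=vision.grab_frame("top")[:,:,::-1];cv2.imwrite("pics/t6.png",t)
K,T=cam("wrist",s)
for p in ([.5535,-.239],):
  for a in (-.112,.112):
    for b in (-.072,.072):
      c,q=np.cos(np.radians(12.7)),np.sin(np.radians(12.7));w=[p[0]+b*c-a*q,p[1]+b*q+a*c,.015];u=proj(K,T,w)[0];cv2.circle(im:=im.copy(),tuple(int(x) for x in u),4,(0,0,255),-1)
cv2.imwrite("pics/w6.png",im)
E
```

```text
t 14.35 [ 0.5641 -0.2857  0.1693] yaw 12.51 tilt -0.0040009000220956326 0.002839658603401851 F [ 0.6064 -0.2695 -3.4495] M [0.0035 0.0133 0.0099] w 0.0414
```

View pics/w6.png

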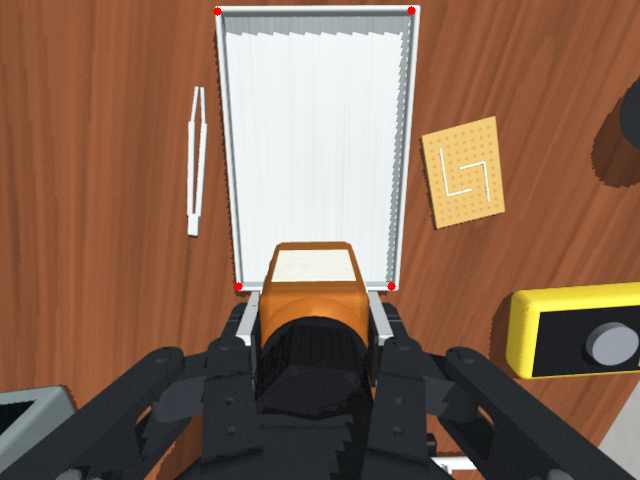

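The tray corners match the picture within a few px. The bottle hangs over the tray's far half. Lower it.

Request:
drive_tool(
  steps=[
    [30,0,0,0,0,0,1],
    [40,0,0,0,0,0,1],
    [30,0,0,0,0,0,1],
    [15,0,0,0,0,0,1],
    [6,0,0,0,0,0,1],
    [0,0,0,0,0,0,1],
    [0,0,0,0,0,0,1],
  ],
)

```text
time_s: 15.15
tcp_pos: [0.5669, -0.2867, 0.0537]
tool_rot: [0.553, 0.442, 0.551, -0.442]
ft_force: [-0.2, -0.6, -2.2]
width: 0.0411
```

```bash
python3 st.py
```

```text
t 15.15 [ 0.5669 -0.2867  0.0537] yaw 12.59 tilt 0.0026193863221169456 -0.001539825768579528 F [-0.18   -0.6318 -2.2381] M [-0.0439  0.0344  0.0119] w 0.0411
```

Request:
drive_tool(
  steps=[
    [7,0,0,0,0,0,1],
    [4,0,0,0,0,0,1],
    [2,0,0,0,0,0,1],
    [1,0,0,0,0,0,1],
    [0,0,0,0,0,0,1],
    [0,0,0,0,0,0,1],
  ],
)

```text
time_s: 15.75
tcp_pos: [0.5656, -0.2862, 0.0382]
tool_rot: [0.552, 0.442, 0.552, -0.442]
ft_force: [-2.7, 2.4, 5.2]
width: 0.0414
```

```bash
python3 st.py
```

```text
t 15.75 [ 0.5656 -0.2862  0.0382] yaw 12.57 tilt 8.719160891568212e-06 -0.00011314638219500628 F [-2.7332  2.3943  5.1843] M [ 0.268   0.6359 -0.0015] w 0.0414
```

Request:
drive_tool(
  steps=[
    [0,0,0,0,0,0,0.35],
    [0,0,0,0,0,0,0.2],
    [0,0,0,0,0,0,0.2],
    [-20,0,0,0,0,0,0.2],
    [-40,0,0,0,0,0,0.2],
    [-40,0,0,0,0,0,0.2],
    [-30,0,0,0,0,0,0.2],
    [0,0,0,0,0,0,0.2],
  ],
)

```text
time_s: 16.55
tcp_pos: [0.5686, -0.288, 0.1744]
tool_rot: [0.555, 0.443, 0.548, -0.442]
ft_force: [0.7, 0.3, 0.3]
width: 0.0686
```

```bash
python3 st.py; python3 -c "
from h import *
plan([.4925,.232,.165],-.9,12)"
```

```text
t 16.55 [ 0.5686 -0.288   0.1744] yaw 12.58 tilt 0.008900549783685596 -0.005419395580352426 F [0.7361 0.2717 0.3269] M [-0.0025 -0.0231 -0.0222] w 0.0686
[np.float64(0.5), np.float64(3.2), np.float64(-43.7)] [np.float64(1.12), np.float64(0.03), np.float64(-0.04)]
[np.float64(0.5), np.float64(2.4), np.float64(-43.7)] [np.float64(1.12), np.float64(0.03), np.float64(-0.04)]
[np.float64(0.5), np.float64(1.5), np.float64(-43.8)] [np.float64(1.12), np.float64(0.03), np.float64(-0.04)]
[np.float64(0.6), np.float64(0.7), np.float64(-43.8)] [np.float64(1.12), np.float64(0.03), np.float64(-0.04)]
[np.float64(0.6), np.float64(-0.2), np.float64(-43.8)] [np.float64(1.12), np.float64(0.03), np.float64(-0.04)]
[np.float64(0.6), np.float64(-1.0), np.float64(-43.8)] [np.float64(1.12), np.float64(0.03), np.float64(-0.04)]
[np.float64(0.6), np.float64(-1.9), np.float64(-43.8)] [np.float64(1.12), np.float64(0.03), np.float64(-0.04)]
[np.float64(0.7), np.float64(-2.8), np.float64(-43.7)] [np.float64(1.12), np.float64(0.03), np.float64(-0.04)]
[np.float64(0.7), np.float64(-3.6), np.float64(-43.6)] [np.float64(1.12), np.float64(0.03), np.float64(-0.04)]
[np.float64(0.7), np.float64(-4.5), np.float64(-43.6)] [np.float64(1.12), np.float64(0.03), np.float64(-0.04)]
[np.float64(0.7), np.float64(-5.3), np.float64(-43.5)] [np.float64(1.12), np.float64(0.03), np.float64(-0.04)]
[np.float64(0.8), np.float64(-6.2), np.float64(-43.4)] [np.float64(1.12), np.float64(0.03), np.float64(-0.04)]
```

Request:
drive_tool(
  steps=[
    [0.5,3.5,-44,1,0,0,0.2],
    [0.5,2.5,-44,1,0,0,0.2],
    [0.5,1.5,-44,1,0,0,0.2],
    [0.5,1,-44,1,0,0,0.2],
    [0.5,0,-44,1,0,0,0.2],
    [0.5,-1,-44,1.5,0,0,0.2],
    [0.5,-2,-44,1,0,0,0.2],
    [0.5,-2.5,-43.5,1,0,0,0.2],
    [0.5,-3.5,-43.5,1.5,0,0,0.2],
    [0.5,-4.5,-43.5,1,0,0,0.2],
    [0.5,-5.5,-43.5,1,0,0,0.2],
    [0.5,-6,-43.5,1.5,0,0,0.2],
  ],
)

```text
time_s: 17.75
tcp_pos: [0.4868, 0.2367, 0.1609]
tool_rot: [-0.496, -0.504, -0.496, 0.504]
ft_force: [0.6, -0.5, 0.1]
width: 0.0684
```

Request:
drive_tool(
  steps=[
    [0,0,0,0,0,0,0.2],
    [0,0,0,0,0,0,0.2],
    [0,0,0,0,0,0,0.2],
  ],
)

```text
time_s: 18.05
tcp_pos: [0.4875, 0.2342, 0.161]
tool_rot: [-0.496, -0.504, -0.496, 0.504]
ft_force: [0.6, -0.4, 0.3]
width: 0.0682
```

```bash
python3 st.py; python3 -c "
from h import *
plan([.4925,.232,.039],-.9,1)"
```

```text
t 18.05 [0.4875 0.2342 0.161 ] yaw -0.93 tilt -0.0006773259957293942 -0.0007387931204296816 F [ 0.5518 -0.4347  0.2506] M [-0.024   0.0176 -0.0396] w 0.0682
[np.float64(122.0), np.float64(5.1), np.float64(2.1)] [np.float64(-0.03), np.float64(0.04), np.float64(0.04)]
```

Request:
drive_tool(
  steps=[
    [15,5,2,0,0,0,0.2],
    [35,0,0,0,0,0,0.2],
    [35,0,0,0,0,0,0.2],
    [20,0,0,0,0,0,0.2],
    [12,0,0,0,0,0,0.2],
    [0,0,0,0,0,0,0.2],
    [0,0,0,0,0,0,0.2],
    [0,0,0,0,0,0,0.2],
  ],
)

```text
time_s: 18.85
tcp_pos: [0.494, 0.2332, 0.0462]
tool_rot: [0.496, 0.505, 0.495, -0.503]
ft_force: [0.3, 0.5, 0.1]
width: 0.0684
```

```bash
python3 st.py
```

```text
t 18.85 [0.494  0.2332 0.0462] yaw -0.95 tilt 0.0026531188187880195 0.0009779376975166953 F [0.2688 0.4761 0.0832] M [ 0.0003 -0.0374  0.011 ] w 0.0684
```

Request:
drive_tool(
  steps=[
    [5,-1,1,0,0,0,0.2],
    [2.5,0,0,0,0,0,0.2],
    [0,0,0,0,0,0,0.2],
    [0,0,0,0,0,0,0.2],
  ],
)

```text
time_s: 19.25
tcp_pos: [0.4914, 0.232, 0.0371]
tool_rot: [-0.496, -0.504, -0.496, 0.504]
ft_force: [-0.2, -0.5, 0.5]
width: 0.0682
```

```bash
python3 st.py
```

```text
t 19.25 [0.4914 0.232  0.0371] yaw -0.91 tilt -0.00010059202959544766 -4.190500643197481e-05 F [-0.1844 -0.4717  0.5148] M [-0.0155  0.0301  0.0041] w 0.0682
```

Request:
drive_tool(
  steps=[
    [0,0,0,0,0,0,1],
    [0,0,0,0,0,0,1],
    [0,0,0,0,0,0,1],
    [0,0,0,0,0,0,1],
    [0,0,0,0,0,0,1],
    [-4,0,0,0,0,0,1],
    [-10,0,0,0,0,0,1],
    [-10,0,0,0,0,0,1],
    [0,0,0,0,0,0,1],
  ],
)

```text
time_s: 20.15
tcp_pos: [0.4928, 0.2323, 0.0633]
tool_rot: [0.496, 0.505, 0.495, -0.503]
ft_force: [0.8, 0.7, -2.4]
width: 0.0419
```

```bash
python3 st.py
```

```text
t 20.15 [0.4928 0.2323 0.0633] yaw -0.92 tilt 0.0027466993407824214 0.0007641855884079618 F [ 0.8005  0.6721 -2.3962] M [-0.0179 -0.0392 -0.0097] w 0.0419
```

Request:
drive_tool(
  steps=[
    [-25,0,0,0,0,0,1],
    [-35,0,0,0,0,0,1],
    [-35,0,0,0,0,0,1],
    [-15,0,0,0,0,0,1],
    [0,0,0,0,0,0,1],
    [0,0,0,0,0,0,1],
  ],
)

```text
time_s: 20.75
tcp_pos: [0.491, 0.2318, 0.1697]
tool_rot: [-0.496, -0.504, -0.496, 0.504]
ft_force: [-1.4, 0.1, -3.3]
width: 0.0421
```

```bash
python3 st.py; python3 -c "
from h import *
plan([.5435,-.188,.172],12.6,11)"
```

```text
t 20.75 [0.491  0.2318 0.1697] yaw -0.93 tilt -0.001195166729843905 -0.00045476171990915804 F [-1.3921  0.1244 -3.3156] M [ 0.0203 -0.0033 -0.0256] w 0.0421
[np.float64(-0.2), np.float64(5.4), np.float64(38.1)] [np.float64(-1.23), np.float64(0.0), np.float64(0.01)]
[np.float64(-0.2), np.float64(4.6), np.float64(38.2)] [np.float64(-1.23), np.float64(0.0), np.float64(0.01)]
[np.float64(-0.2), np.float64(3.8), np.float64(38.3)] [np.float64(-1.23), np.float64(0.0), np.float64(0.01)]
[np.float64(-0.2), np.float64(2.9), np.float64(38.3)] [np.float64(-1.23), np.float64(0.0), np.float64(0.01)]
[np.float64(-0.2), np.float64(2.1), np.float64(38.4)] [np.float64(-1.23), np.float64(0.0), np.float64(0.01)]
[np.float64(-0.2), np.float64(1.3), np.float64(38.4)] [np.float64(-1.23), np.float64(0.0), np.float64(0.01)]
[np.float64(-0.2), np.float64(0.5), np.float64(38.5)] [np.float64(-1.23), np.float64(0.0), np.float64(0.01)]
[np.float64(-0.2), np.float64(-0.4), np.float64(38.5)] [np.float64(-1.23), np.float64(0.0), np.float64(0.01)]
[np.float64(-0.2), np.float64(-1.2), np.float64(38.4)] [np.float64(-1.23), np.float64(0.0), np.float64(0.01)]
[np.float64(-0.2), np.float64(-2.0), np.float64(38.4)] [np.float64(-1.23), np.float64(0.0), np.float64(0.01)]
[np.float64(-0.2), np.float64(-2.8), np.float64(38.4)] [np.float64(-1.23), np.float64(0.0), np.float64(0.01)]
```

Request:
drive_tool(
  steps=[
    [0,5.5,38,-1,0,0,1],
    [0,4.5,38,-1.5,0,0,1],
    [0,4,38.5,-1,0,0,1],
    [0,3,38.5,-1.5,0,0,1],
    [0,2,38.5,-1,0,0,1],
    [0,1.5,38.5,-1.5,0,0,1],
    [0,0.5,38.5,-1,0,0,1],
    [0,-0.5,38.5,-1.5,0,0,1],
    [0,-1,38.5,-1,0,0,1],
    [0,-2,38.5,-1.5,0,0,1],
    [0,-3,38.5,-1,0,0,1],
  ],
)

```text
time_s: 21.85
tcp_pos: [0.5429, -0.1894, 0.1678]
tool_rot: [0.55, 0.442, 0.554, -0.442]
ft_force: [0.2, -0.3, -1.4]
width: 0.0419
```

Request:
drive_tool(
  steps=[
    [0,0,0,0,0,0,1],
    [0,0,0,0,0,0,1],
    [0,0,0,0,0,0,1],
  ],
)

```text
time_s: 22.15
tcp_pos: [0.5435, -0.1873, 0.169]
tool_rot: [0.551, 0.442, 0.553, -0.442]
ft_force: [-0.2, 0.2, -2.0]
width: 0.0418
```

```bash
python3 st.py
```

```text
t 22.15 [ 0.5435 -0.1873  0.169 ] yaw 12.58 tilt -0.0030236191199723983 0.0017424546347961645 F [-0.2138  0.1765 -2.0177] M [-0.0102 -0.0751 -0.0159] w 0.0418
```

Request:
drive_tool(
  steps=[
    [30,0,0,0,0,0,1],
    [40,0,0,0,0,0,1],
    [30,0,0,0,0,0,1],
    [15,0,0,0,0,0,1],
    [6,0,0,0,0,0,1],
    [0,0,0,0,0,0,1],
    [0,0,0,0,0,0,1],
    [0,0,0,0,0,0,1],
  ],
)

```text
time_s: 22.95
tcp_pos: [0.546, -0.189, 0.0522]
tool_rot: [0.553, 0.443, 0.551, -0.442]
ft_force: [-0.5, 0.3, -1.7]
width: 0.0416
```

```bash
python3 st.py
```

```text
t 22.95 [ 0.546  -0.189   0.0522] yaw 12.58 tilt 0.003080707714346931 -0.0013914954283238412 F [-0.4877  0.2989 -1.6583] M [-0.0346  0.0223 -0.005 ] w 0.0416
```

Request:
drive_tool(
  steps=[
    [7,0,0,0,0,0,1],
    [4,0,0,0,0,0,1],
    [1.5,0,0,0,0,0,1],
    [0,0,0,0,0,0,1],
    [0,0,0,0,0,0,1],
    [0,0,0,0,0,0,1],
  ],
)

```text
time_s: 23.55
tcp_pos: [0.5446, -0.1885, 0.0377]
tool_rot: [0.552, 0.442, 0.552, -0.442]
ft_force: [-0.8, -0.5, -2.7]
width: 0.0418
```

```bash
python3 st.py
```

```text
t 23.55 [ 0.5446 -0.1885  0.0377] yaw 12.57 tilt 0.0002167332767306629 -7.772627471624993e-05 F [-0.792  -0.4838 -2.6612] M [ 0.0378 -0.0211  0.0058] w 0.0418
```

Not in contact yet.

Request:
drive_tool(
  steps=[
    [1,0,0,0,0,0,1],
    [0.5,0,0,0,0,0,1],
    [0,0,0,0,0,0,1],
    [0,0,0,0,0,0,1],
  ],
)

```text
time_s: 23.95
tcp_pos: [0.5447, -0.1885, 0.0365]
tool_rot: [0.552, 0.442, 0.552, -0.442]
ft_force: [-2.2, -0.1, 2.7]
width: 0.0414
```

```bash
python3 st.py
```

```text
t 23.95 [ 0.5447 -0.1885  0.0365] yaw 12.58 tilt 0.00039648528539282246 -0.00022708950147676266 F [-2.1759 -0.1497  2.6934] M [ 0.1254  0.3288 -0.0185] w 0.0414
```

Standing on the tray floor. Release, rise clear, and check.

Request:
drive_tool(
  steps=[
    [0,0,0,0,0,0,0.35],
    [0,0,0,0,0,0,0.2],
    [0,0,0,0,0,0,0.2],
    [-20,0,0,0,0,0,0.2],
    [-40,0,0,0,0,0,0.2],
    [-40,0,0,0,0,0,0.2],
    [-40,0,0,0,0,0,0.2],
    [-20,0,-30,0,0,0,0.2],
    [0,0,-45,0,0,0,0.2],
    [0,0,-45,0,0,0,0.2],
    [0,0,0,0,0,0,0.2],
    [0,0,0,0,0,0,0.2],
  ],
)

```text
time_s: 25.15
tcp_pos: [0.5184, -0.0705, 0.1963]
tool_rot: [0.553, 0.442, 0.552, -0.442]
ft_force: [-0.4, -1.7, 0.1]
width: 0.0681
```

```bash
python3 st.py
python3 - <<'E'
from h import *
cv2.imwrite("pics/scene9.png",vision.grab_frame("scene")[:,:,::-1])
E
```

```text
t 25.15 [ 0.5184 -0.0705  0.1963] yaw 12.70 tilt 0.0006489535809193203 -0.0004285490355606103 F [-0.4168 -1.6765  0.0612] M [-0.0679  0.0174  0.0074] w 0.0681
```

View pics/scene9.png

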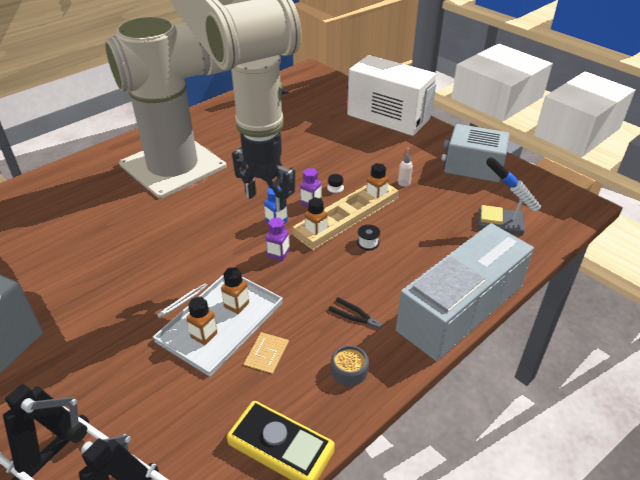

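The scene shows both loose-capped bottles upright in the tray at (201,322) and (235,290). The tight ones are in the rack's end pockets at (316,215) and (377,180), and everything else is where it was.

```bash
python3 -c "
from rig import manip
print(manip.job_done())"
```

```text
the job is handed in; nothing more can be done
None
```

I test-twisted all four caps by about 16° and moved the two bottles with loose caps, the ones in the middle pockets, into the drip tray. The job was handed in at about 25 s of robot time.

- **Tight caps:** the two end-pocket bottles resisted at −0.49 and −1.55 N·m, and the cap turned only with its bottle. They stay in their pockets, each turned by about 6° of pocket play.
- **Loose caps:** the two middle bottles showed no more than about 0.08 N·m. The cap turned about 15° while the bottle stood still.
- **Placing:** I held both bottles by the glass and lowered them until the force showed light contact, about 5 N and 3 N. The last scene picture shows both upright in the tray, and by eye nothing else had moved.
- **Not quite as planned:** on the first cap the fingers bore lightly on the bottle, with about 6 N upward, so I worked a few mm higher on the others. The rack position from the top and wrist cameras differed by about 2 mm, which did not affect the grips.

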